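# Drive the stuck hinge pin out of the tilted heatsink chassis

### The arm

A 6-joint arm with a two-finger parallel gripper is mounted at the origin on the work surface. World frame = base frame: x ahead of the robot, y to its left, z up, the work surface at z = 0. Lengths are in m, angles in degrees, forces in N, time in s.
With the tool pointing down it reaches from about 0.375 to 0.9 m from the base axis. Payload 3.1 kg.
Tool frame: the origin (TCP) lies at the very end of the fingers, on their centre line; the grasp point (between the pads) lies 19 mm behind it; z points along the fingers, y is the direction in which the jaws open and shut (so a half turn about z gives the same grasp; the last joint's range is limited). The gripper opens to 87 mm and grips with 3 to 60 N. Pads are 19 mm wide; open, the fingers measure 117 mm over their backs; the gripper's body (75 mm by 190 mm) begins 51 mm behind the grasp point.
Start: joints at [60.418, 30.224, 82.088, -0, 67.689, -10.227], TCP at [0.207, 0.59, 0.223] pointing down, gripper open.
Joint ranges: [-176.69, 176.69], [-43.24, 126.21], [12.49, 139.97], [-82, 262], [0, 151.66], [-163.58, 163.58]. Speed limits (degrees/s): [159.86, 159.86, 180, 180, 180, 180].

### API

Orientations are given as a 3x3 rotation matrix whose columns are the frame's x, y, z axes.
In Python, from rig import readout, capture, camera_model, bot, spot_in, regions_of gives the robot as it stands.
- The arm moves only by the tool send_rows, never from a script. Its argument "moves" is a list that holds one entry, the list of rows, each a list of 7 numbers: the turn, a rotation vector about the tool's x, y, z in degrees, then the shift along the tool's x, y, z in cm, then the opening, from -1 (shut) to 1 (fully open). A call has exactly 5 rows; each row shifts and turns the commanded pose from where the row before left it, along the tool's axes as they then stand; what a row does not reach is not made up. A row lasts 1/10 s, in which the tool goes at most 50 mm and 8.59 degrees, less where a joint would pass 70% of its speed; a pose out of reach is approached as far as the arm can. A call with a gripper value outside its range is refused whole. The fingers move at their own pace and stop on an object; the grip force is fixed at half the most. Time passes only in rows, so rows that do not move let the fingers close, or fill a call up. It gives the time, the measured TCP pose, the force and the opening at its end, in the units of the state.
- readout.read_state(): the state, without advancing time (a new reading comes with each control period).
- capture(name): name is "scene" or "top" or "wrist"; returns the picture (420x560x3 uint8, blue, green, red); there is no depth.
- camera_model(name): a dict with "camera_matrix" (3x3 intrinsics, pixels), "pose" (4x4, takes a point from camera to world coordinates). Camera axes: x right, y up, looking along -z (the intrinsics and any distortion apply to the point x, -y, -z); pixel columns grow to the right and rows downward; lengths in m; the calibration is good to about 2 mm. The wrist camera is an equidistant fisheye: a pixel r from the principal point sees the ray r / f radians off the axis. A picture is of the moment at which its call begins: read the wrist's pose just before it. camera_model takes no time and is no camera call; for the wrist camera it gives the pose at the moment of the call.
- bot.hand_in(): hands the job in, once; it reports no verdict.
Trained networks look in the newest picture that a camera, given by its name, has taken for a name from the list of things; names that differ only in an ending like _2 or _b are one class to them, and where a whole thing is asked for, a point or a joint stands for the part that bears it (a point fixed in the world has none). Each returns a list of dicts, best first, with "p" (0 to 1); they miss things now and then, are a little off and sometimes report something else, mostly with a low value. They report only what shows in the picture. A call takes as long as a camera call. They do not tell look-alikes from the thing itself.
- spot_in(camera, thing): "location" ([x, y, z] in m, in world coordinates, good to about 4 mm: the middle of the surface that is visible of it).
- regions_of(camera, thing): "mask" (420x560 bool, what is visible of it).
The state is a dict: "time_s": time; "joint_positions": joint angles; "qvel": joint speeds; "tau": joint torques, N m; "position": TCP position; "tcp_rot": TCP orientation; "force": force on the tool from outside, world axes, zero at the start; "moment": the same for the moment, N m; "opening": opening from 0.0 (shut) to 1.0 (fully open).
Only numpy, scipy, OpenCV 4.12 (cv2) and the standard library are available. Lean on these libraries where they do the work, as an engineer would, in place of code of your own. Each camera call takes 0.05 s, during which the arm holds its last target. There are 200 camera calls.

### The job

The pin of the slanting hinge on the heatsink chassis is stuck. Take the steel drift punch from the tool stand, push the pin out of the hinge with it from the upper end, without ramming the punch against the hinge or touching the pin with the fingers, so that the pin drops into the tray underneath. Then stand the punch upright and fully home in the hole it came from in the tool stand, and leave everything else where it is.

Things in the scene. Friction and masses are not known exactly. Their poses are not given: they have to be found in the camera images.
- hinge: fixed chassis, base 160 x 190 mm (x, y), origin under its centre, z up. Slanting finned leaf on its +y side, flat leaf with brass resistor on -y; between, at y = 0, the aluminium hinge block, 24 x 22 mm, 36 mm long, bored lengthwise. Bore axis: x-z plane, 35 degrees from vertical, up it is (-0.574, 0, 0.819); a tool pushing down it points to +x and down. The space beyond its upper end is free
- bore_top (a point): centre of the upper mouth of the 9 mm bore, on the end face of the hinge block, 120 mm above the table; no lead-in to speak of, so the nose has about 1 mm of play all round
- bore_bottom (a point): centre of the lower mouth of the bore, 36 mm down the axis from the upper mouth. A spring ball in the bore wall, 12 mm up from here, grips the pin; with the pin gone it stands at most 2.5 mm into the bore and gives way to the punch
- tray (a point): centre of the inner floor of the grey tray (150 x 110 mm in the chassis's x, y) fixed under the hinge; 9 mm above the table, its walls reach 32 mm
- pin: loose steel pin: shaft 8 mm thick, 31 mm long, head 12 mm wide, 5 mm thick; origin at the head's outer centre, z along the shaft to its tail. It starts in the bore, head against the block's lower end, so it leaves only downwards. Moving it takes some 8 to 18 N (varies), without spring-back; after about 19 mm it slides out by its own weight and drops into the tray
- pin_tail (a point): centre of the plain tail end of the pin, 36 mm from its origin; at the start 5 mm inside the bore's upper mouth
- pin_mid (a point): middle of the pin's length, 18 mm from its origin, on its axis
- punch: steel drift punch, upright in one of the stand's holes: nose 7 mm thick, 46 mm long, flat end; then a straight round body 16 mm thick, 80 mm long, with six thin dark rings. Origin at the centre of the nose end (12 mm above the table at the start), z along its axis to the far end at 126 mm. About 150 g, centre of mass some 80 mm from the nose end
- punch_tip (a point): centre of the flat nose end of the punch (its origin)
- punch_shoulder (a point): on the punch axis where the nose meets the body, 46 mm from the nose end; the shoulder rests on the stand's top
- stand: fixed dark wooden tool stand, 60 x 200 mm (x, y), top 58 mm above the table, three through holes in a row along y. Top board 12 mm thick, open below. Origin at the centre of its underside
- stand_hole0 (a point): mouth centre of a hole of the tool stand on its top face, at y = -65 mm of the stand; hole 10 mm diameter with a 2 mm chamfer
- stand_hole1 (a point): mouth centre of a hole of the tool stand on its top face, at y = 0 mm of the stand; hole 10 mm diameter with a 2 mm chamfer
- stand_hole2 (a point): mouth centre of a hole of the tool stand on its top face, at y = 65 mm of the stand; hole 10 mm diameter with a 2 mm chamfer
- nutdriver: nut driver: waisted black plastic handle 72 mm tall and up to 29 mm thick on a 7 mm steel shaft; stands in the tool stand. Leave alone. Origin 5 mm below the lower end of its shaft, z up along it
- scriber: slim brass scriber: 10 mm brass stem with an 18 mm collar below and a 16 mm ball on top; stands in the tool stand. Leave alone. Origin 10 mm below the lower end of its shaft
- capacitor: aluminium can capacitor, 35 mm thick, 75 mm tall, standing upright. Leave alone. Origin at the centre of its underside
- transformer: small transformer, dark core 50 x 60 x 45 mm with copper winding 74 mm long. Leave alone. Origin under its centre
- jar: clear plastic cup, 70 mm wide, 60 mm tall. Leave alone. Origin under its centre
- meter: black hand multimeter lying on its back, 145 x 75 x 36 mm. Leave alone. Origin under its centre
- board: small red circuit board 90 x 60 mm, parts up to 24 mm high. Leave alone. Origin under its centre
- rule: steel rule 150 x 20 x 4 mm. Leave alone. Origin under its centre
Mind the look-alikes: they are no part of the job. Several things have the shape of the punch; the one meant has the colours described above.

How it is judged (in metres and radians):
On the way, in this order (a step that is already met when the one before it is completed fails the run):
1. the nose of the punch, inside the bore from its upper end, presses on the pin (contact force between punch and pin above 3 N and distance between punch_tip and bore_top below 0.03 m and z of punch_tip in the frame of hinge below 0.118 m).
2. the pin is out of the hinge and lies in the tray (z of pin_mid in the frame of hinge between 0.005 and 0.04 m and x of pin_mid in the frame of hinge between -0.072 and 0.078 m and y of pin_mid in the frame of hinge between -0.055 and 0.055 m), for 0.2 s.
At the end, for the whole second after the job is handed in: the pin lies at rest in the tray below the hinge (its middle within the tray's walls and less than 40 mm above the table), and the punch stands at rest, upright within 0.1 rad and fully home in the stand's hole that it came from (its shoulder within 6 mm of where it was at the start) (all of step 2 and linear speed of pin below 0.03 m/s and distance of punch_shoulder from where it was at the start of the episode below 0.006 m and angle between punch's own z axis and vertical below 0.1 rad and linear speed of punch below 0.02 m/s); the robot touches nothing.
It fails at once if the punch rammed against the hinge with more than 40 N (contact force between punch and hinge above 40 N).
It fails at once if the fingers touching the pin (contact force between the fingers and pin above 0.3 N).
It fails at once if something else on the bench disturbed (moved by more than 15 mm) (distance of any of nutdriver, scriber, capacitor, transformer, jar, meter, board, rule from where it was at the start of the episode above 0.015 m).
It also fails if it takes over 51 s, if anything falls off the work surface, if the arm or the gripper's body presses on something with over 40 N, if the wrist force passes 120 N, or if a joint passes its speed limit or range.

## Working session

There is one attempt and no reset: what is moved stays moved. The work goes in short steps, Python scripts to look and compute and a tool call to move; the robot and the scene stay as the last step left them, time stands still between calls to the robot, and variables do not carry over. Pictures are saved under pics/ and viewed, about 8 in all and at most 12, crops included, and the job is handed in when it is done.

Besides the shell and the picture viewer there is one more tool, called after "Request:" as a command line: name --argument value ..., lists and objects as JSON in quotes. send_rows: Moves the arm, as the interface text tells. Its arguments: {"type":"object","properties":{"moves":{"type":"array","items":{"type":"array","items":{"type":"array","items":{"type":"number"}}}}},"required":["moves"]}

```bash
ls; mkdir -p pics; python3 - <<'E'
from rig import *
import cv2,numpy as np
s=readout.read_state();print(s)
for c in("scene","top"):
    im=capture(c);cv2.imwrite(f"pics/{c}0.png",im)
    m=camera_model(c);print(c,np.round(m["camera_matrix"],1).tolist(),np.round(m["pose"],3).tolist(),[k for k in m])
    for t in("punch","hinge","stand","stand_hole0","stand_hole1","stand_hole2","bore_top","nutdriver","scriber","pin_tail"):
        r=spot_in(c,t);print(t,[(np.round(d["location"],3).tolist(),round(d["p"],2)) for d in r[:4]])
E
```

```text
pics
{'time_s': 0.0, 'joint_positions': array([ 6.04201413e+01,  3.02780252e+01,  8.21540078e+01, -1.75040527e-03,
        6.76883876e+01, -1.02280928e+01]), 'qvel': array([ 0.02629241,  0.04035599, -0.04081281, -0.00913254, -0.04537255,
        0.00580982]), 'tau': array([ 1.00876063e-03, -4.40035522e+01, -1.76596963e+01,  6.35118247e-02,
        5.83328353e-02, -1.89331572e-04]), 'position': array([0.2067385 , 0.5890681 , 0.22159491]), 'tcp_rot': array([[-9.43505630e-01,  3.31354947e-01, -1.01291224e-03],
       [ 3.31356315e-01,  9.43503895e-01, -1.84176330e-03],
       [ 3.45409267e-04, -2.07334891e-03, -9.99997791e-01]]), 'force': array([ 0.54082584, -0.21614987, -0.43569605]), 'moment': array([ 0.02564898, -0.0354095 , -0.04742289]), 'opening': 1.0017559924643862}
scene [[512.8, 0.0, 282.8], [0.0, 512.8, 206.3], [0.0, 0.0, 1.0]] [[-0.563, -0.508, 0.652, 1.428], [0.826, -0.327, 0.459, 0.578], [-0.021, 0.797, 0.604, 0.876], [0.0, 0.0, 0.0, 1.0]] ['camera_matrix', 'pose']
punch [([0.624, 0.184, 0.085], 0.65), ([0.429, 0.218, 0.088], 0.64), ([0.535, 0.198, 0.103], 0.63), ([0.662, 0
[... 607 characters left out ...]
[0.0, 0.0, 0.0, 1.0]] ['camera_matrix', 'pose']
punch [([0.426, 0.213, 0.111], 0.69), ([0.612, 0.187, 0.103], 0.53)]
hinge [([0.631, -0.184, 0.011], 0.96)]
stand [([0.523, 0.194, 0.059], 0.82)]
stand_hole0 [([0.521, 0.193, 0.056], 0.59), ([0.524, 0.254, 0.09], 0.2)]
stand_hole1 [([0.521, 0.193, 0.056], 0.59), ([0.524, 0.254, 0.09], 0.2)]
stand_hole2 [([0.521, 0.193, 0.056], 0.59), ([0.524, 0.254, 0.09], 0.2)]
bore_top [([0.628, -0.182, 0.008], 0.74), ([0.532, 0.193, 0.126], 0.6), ([0.524, 0.192, 0.056], 0.4)]
nutdriver [([0.53, 0.122, 0.131], 0.64)]
scriber []
pin_tail [([0.696, 0.318, 0.027], 0.74), ([0.529, 0.192, 0.124], 0.72), ([0.521, 0.19, 0.058], 0.71), ([0.633, -0.181, 0.012], 0.28)]
```

View pics/scene0.png

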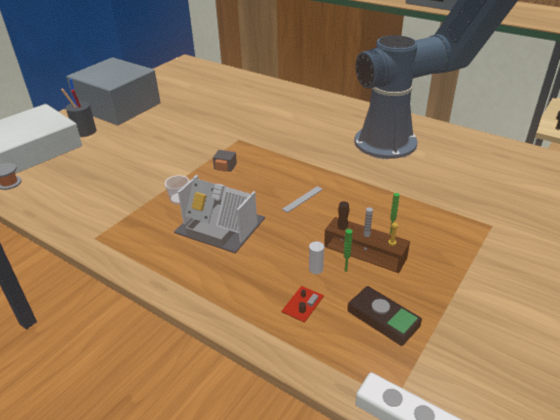

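View pics/top0.png

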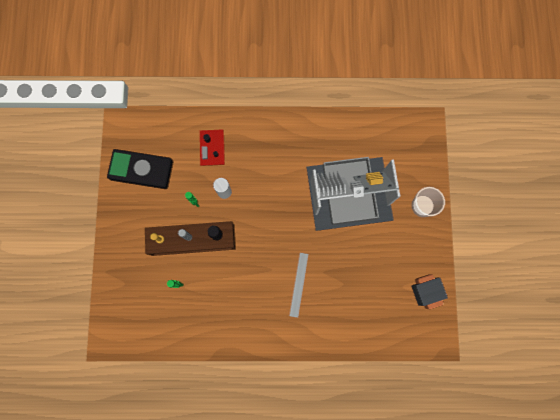

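Top view: stand at (190,238), with scriber (157,238), a steel tool (185,235) and nut driver (214,232). Two green punch-shaped things are at (192,199) and (175,284). Only the middle one in the stand is steel, so I take that as the punch. The hinge is at (358,192) with its fins towards +y. I'll confirm with enlarged crops.

```bash
python3 - <<'E'
import cv2,numpy as np
s=cv2.imread("pics/scene0.png");t=cv2.imread("pics/top0.png")
R=lambda im,x,y,w,h:cv2.resize(im[y:y+h,x:x+w],(400,300),interpolation=cv2.INTER_CUBIC)
cv2.imwrite("pics/c1.png",np.vstack([np.hstack([R(s,320,185,100,75+10),R(t,140,210,100,75)]),np.hstack([R(s,165,165,108,81),R(t,300,150,108,81)])]))
E
```

```text
(no output)
```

View pics/c1.png

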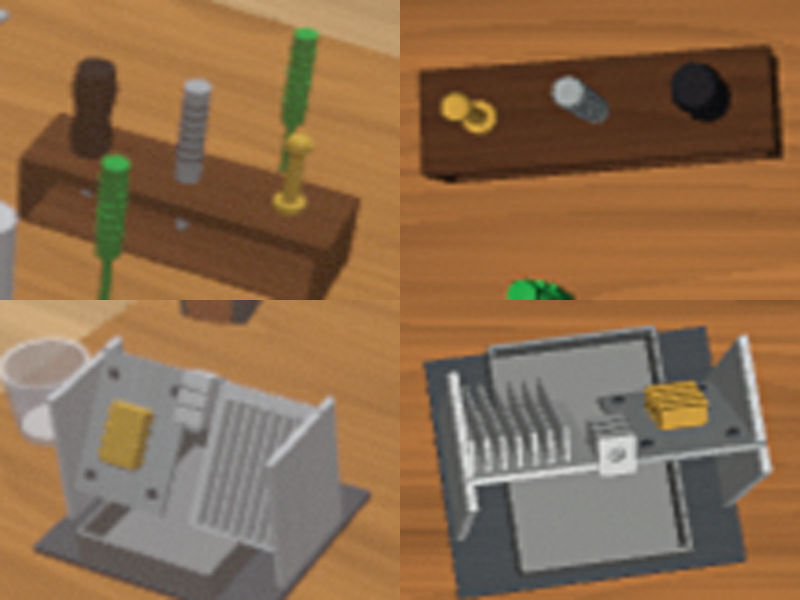

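The crop confirms it: the steel-grey punch with dark rings stands in the stand's middle hole (crop top end at (570,92)). The bore mouth shows at crop (617,455).

```bash
cat > h.py <<'E'
from rig import *
import cv2,numpy as np
from scipy.spatial.transform import Rotation as Ro
def plane(c,px,z,m=None):
    m=m or camera_model(c);K=np.array(m["camera_matrix"]);T=np.array(m["pose"])
    a=(px[0]-K[0,2])/K[0,0];b=(px[1]-K[1,2])/K[1,1]
    if c=="wrist":
        r=np.hypot(a,b);k=np.sin(r)/r if r>0 else 1;d=np.array([a*k,-b*k,-np.cos(r)])
    else:d=np.array([a,-b,-1])
    d=T[:3,:3]@d;o=T[:3,3];return o+d*(z-o[2])/d[2]
def proj(c,p,m=None):
    m=m or camera_model(c);K=np.array(m["camera_matrix"]);T=np.array(m["pose"])
    q=T[:3,:3].T@(np.asarray(p)-T[:3,3]);x,y,z=q[0],-q[1],-q[2]
    if c=="wrist":
        r=np.hypot(x,y);k=np.arctan2(r,z)/r
    else:k=1/z
    return np.array([K[0,0]*x*k+K[0,2],K[1,1]*y*k+K[1,2]])
def delta(p,R):
    "move in tool axes from the measured pose to TCP p, rot R: turn deg, shift cm"
    s=readout.read_state();R0=s["tcp_rot"]
    rv=Ro.from_matrix(R0.T@R).as_rotvec(degrees=True)
    return np.round(rv,2),np.round(R0.T@(p-s["position"])*100,3),s
E
python3 - <<'E'
from h import *
for n,px,z in[("st",(145,228),.058),("st",(232,221.5),.058),("st",(235.5,249),.058),("st",(145,254.5),.058),
 ("punchtop",(182.5,233),.138),("nut top",(213.5,231.5),.135),("c",(306.8,166.2),.004),("c",(382.4,156.8),.004),("c",(393.1,220.2),.004),("c",(314.9,231),.004),("bore",(358.6,191.8),.12)]:
    print(n,np.round(plane("top",px,z),4))
# punch base & tip on scene
for px,z in[((320+182/4,185+180*85/300),.058),((320+198/4,185+86*85/300),.138)]:print("scene punch",plane("scene",px,z))
E
```

```text
st [0.5507 0.2932 0.058 ]
st [0.5662 0.0951 0.058 ]
st [0.5031 0.0859 0.058 ]
st [0.4903 0.2901 0.058 ]
punchtop [0.529 0.191 0.138]
nut top [0.5328 0.1261 0.135 ]
c [ 0.7126 -0.0806  0.004 ]
c [ 0.7373 -0.268   0.004 ]
c [ 0.5786 -0.2883  0.004 ]
c [ 0.5519 -0.0989  0.004 ]
bore [ 0.6231 -0.1872  0.12  ]
scene punch [0.53489891 0.19418482 0.058     ]
scene punch [0.53083513 0.19573572 0.138     ]
```

```bash
cat >> h.py <<'E'
def Rz(a):
    "tool down, y axis at heading a deg"
    a=np.radians(a);y=np.array([np.cos(a),np.sin(a),0]);z=np.array([0,0,-1.]);return np.c_[np.cross(y,z),y,z]
def plan(p,R,n,start=None):
    s=readout.read_state();p0,R0=start or (s["position"],s["tcp_rot"])
    rv=Ro.from_matrix(R0.T@R).as_rotvec();P=p0
    for i in range(n):
        Ri=R0@Ro.from_rotvec(rv*i/n).as_matrix();d=Ri.T@((p-p0)/n)*100
        print([round(float(v),2) for v in np.r_[np.degrees(rv)/n,d]])
    print("to",np.round(p,4))
E
python3 - <<'E'
from h import *
plan(np.array([.530,.193,.215]),Rz(4.5),15)
E
```

```text
[0.0, -0.0, 4.41, -2.91, -1.78, 0.05]
[0.0, -0.0, 4.41, -3.04, -1.55, 0.05]
[0.0, -0.0, 4.41, -3.15, -1.31, 0.05]
[0.0, -0.0, 4.41, -3.24, -1.07, 0.05]
[0.0, -0.0, 4.41, -3.31, -0.82, 0.05]
[0.0, -0.0, 4.41, -3.36, -0.56, 0.05]
[0.0, -0.0, 4.41, -3.4, -0.3, 0.05]
[0.0, -0.0, 4.41, -3.41, -0.04, 0.05]
[0.0, -0.0, 4.41, -3.4, 0.22, 0.05]
[0.0, -0.0, 4.41, -3.38, 0.49, 0.05]
[0.0, -0.0, 4.41, -3.33, 0.74, 0.05]
[0.0, -0.0, 4.41, -3.26, 1.0, 0.05]
[0.0, -0.0, 4.41, -3.17, 1.25, 0.05]
[0.0, -0.0, 4.41, -3.07, 1.49, 0.05]
[0.0, -0.0, 4.41, -2.95, 1.72, 0.05]
to [0.53  0.193 0.215]
```

Request:
send_rows --moves '[[[0,0,4.4,-2.9,-1.8,0.05,0.2],[0,0,4.4,-3.05,-1.55,0.05,0.2],[0,0,4.4,-3.15,-1.3,0.05,0.2],[0,0,4.4,-3.25,-1.05,0.05,0.2],[0,0,4.4,-3.3,-0.8,0.05,0.2]]]'

```text
time_s: 1.6
position: [0.3159, 0.4567, 0.2202]
tcp_rot: [[-0.749, 0.663, 0.0], [0.663, 0.749, 0.0], [-0.0, 0.0, -1.0]]
force: [0.3, 0.5, 0.1]
opening: 0.649
```

Request:
send_rows --moves '[[[0,0,4.4,-3.35,-0.55,0.05,0.2],[0,0,4.4,-3.4,-0.3,0.05,0.2],[0,0,4.4,-3.4,-0.05,0.05,0.2],[0,0,4.4,-3.4,0.2,0.05,0.2],[0,0,4.4,-3.4,0.5,0.05,0.2]]]'

```text
time_s: 2.1
position: [0.4236, 0.3244, 0.2177]
tcp_rot: [[-0.446, 0.895, 0.0], [0.895, 0.446, 0.0], [0.0, 0.001, -1.0]]
force: [0.4, 0.4, 0.0]
opening: 0.597
```

Request:
send_rows --moves '[[[0,0,4.4,-3.35,0.75,0.05,0.2],[0,0,4.4,-3.25,1.0,0.05,0.2],[0,0,4.4,-3.15,1.25,0.05,0.2],[0,0,4.4,-3.05,1.5,0.05,0.2],[0,0,4.4,-2.95,1.7,0.05,0.2]]]'

```text
time_s: 2.6
position: [0.5316, 0.1926, 0.2152]
tcp_rot: [[-0.078, 0.997, 0.0], [0.997, 0.078, 0.0], [0.0, 0.0, -1.0]]
force: [0.6, -0.3, 0.2]
opening: 0.602
```

```bash
python3 - <<'E'
from h import *
m=camera_model("wrist");im=capture("wrist");s=readout.read_state()
print(s["time_s"],s["position"],s["tcp_rot"].round(3).tolist(),s["opening"],s["joint_positions"].round(1))
print(np.round(m["camera_matrix"],1).tolist(),np.round(m["pose"],3).tolist())
np.save("w1.npy",m["pose"])
cv2.imwrite("pics/w1.png",im)
for p in [(.53,.193,.138),(.53,.193,.058)]:print(proj("wrist",p,m))
for c in("punch","stand","scriber","nutdriver"):print(c,[(d["location"],d["p"]) for d in spot_in("wrist",c)[:3]])
E
```

```text
2.65 [0.53618375 0.18868204 0.21532252] [[-0.073, 0.997, 0.006], [0.997, 0.073, -0.003], [-0.003, 0.005, -1.0]] 0.6007629183631531 [ 8.2 26.3 91.  -0.2 62.5  4.2]
[[325.2, 0.0, 275.8], [0.0, 325.2, 210.0], [0.0, 0.0, 1.0]] [[0.997, -0.074, -0.023, 0.527], [0.078, 0.953, 0.291, 0.273], [-0.0, -0.292, 0.956, 0.378], [0.0, 0.0, 0.0, 1.0]]
[272.13191968 218.1415481 ]
[272.98439739 193.19572342]
punch [([0.6109, 0.1891, 0.106], 0.95), ([0.5269, 0.1999, 0.1293], 0.84), ([0.4248, 0.2203, 0.1073], 0.74)]
stand [([0.5265, 0.2155, 0.0604], 0.76)]
scriber [([0.5286, 0.2605, 0.1198], 0.57)]
nutdriver [([0.5315, 0.1414, 0.1182], 0.86), ([0.529, 0.2631, 0.122], 0.41)]
```

View pics/w1.png

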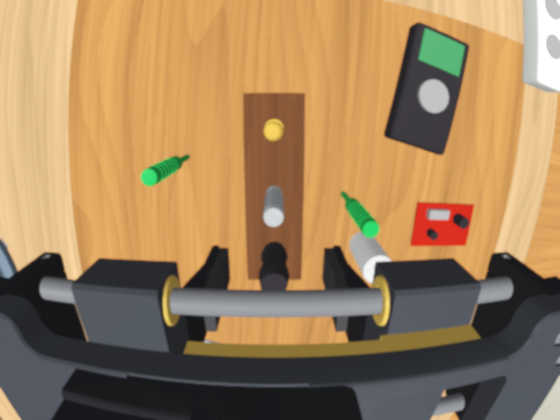

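The wrist view agrees with the estimate: punch end at pixel (273,218) against (272,218) predicted. The scriber is at (273,130) and the nut driver sits behind the gripper at (274,260). I'll settle and descend.

Request:
send_rows --moves '[[[0,0,0,0,0,1,0.2],[0,0,0,0,0,1,0.2],[0,0,0,0,0,0,0.2],[0,0,0,0,0,0,0.2],[0,0,0,0,0,0,0.2]]]'

```text
time_s: 3.35
position: [0.5307, 0.1942, 0.1951]
tcp_rot: [[-0.082, 0.997, 0.0], [0.997, 0.082, 0.0], [0.0, 0.0, -1.0]]
force: [1.2, -0.0, 0.9]
opening: 0.595
```

```bash
python3 - <<'E'
from h import *
m=camera_model("wrist");im=capture("wrist");s=readout.read_state()
print(s["position"],s["tcp_rot"].round(3).tolist())
cv2.imwrite("pics/w2.png",im)
p=[.5303,.193,.138];print(proj("wrist",p,m),proj("wrist",[.5303,.193,.058],m))
g=cv2.cvtColor(im,cv2.COLOR_BGR2HSV)
r=regions_of("wrist","punch")
for d in r[:4]:
    ys,xs=np.nonzero(d["mask"]);print(d["p"],xs.min(),xs.max(),ys.min(),ys.max(),[ (y,xs[ys==y].min(),xs[ys==y].max()) for y in range(ys.min(),ys.max()+1,5)])
print(delta(np.array(p)-[0,0,.06],Rz(4.5))[:2])
E
```

```text
[0.53083264 0.19407685 0.19524141] [[-0.081, 0.997, 0.001], [0.997, 0.081, 0.0], [-0.0, 0.001, -1.0]]
[273.40210431 229.03083611] [274.01275304 199.88864392]
0.87 133 185 158 193 [(158, np.int64(182), np.int64(184)), (163, np.int64(159), np.int64(183)), (168, np.int64(150), np.int64(177)), (173, np.int64(140), np.int64(174)), (178, np.int64(134), np.int64(168)), (183, np.int64(133), np.int64(160)), (188, np.int64(134), np.int64(153)), (193, np.int64(138), np.int64(145))]
0.68 344 386 197 247 [(197, np.int64(345), np.int64(348)), (202, np.int64(345), np.int64(353)), (207, np.int64(349), np.int64(362)), (212, np.int64(349), np.int64(368)), (217, np.int64(352), np.int64(372)), (222, np.int64(355), np.int64(376)), (227, np.int64(358), np.int64(380)), (232, np.int64(361), np.int64(385)), (237, np.int64(364), np.int64(386)), (242, np.int64(368), np.int64(385)), (247, np.int64(374), np.int64(381))]
0.64 263 285 193 237 [(193, np.int64(271), np.int64(278)), (198, np.int64(267), np.int64(282)), (203, np.int64(265), np.int64(283)), (208, np.int64(264), np.int64(284)), (213, np.int64(264), np.int64(285)), (218, np.int64(263), np.int64(285)), (223, np.int64(263), np.int64(285)), (228, np.int64(263), np.int64(285)), (233, np.int64(266), np.int64(283))]
(array([ 0.04, -0.  ,  0.17]), array([-0.095, -0.076, 11.733]))
```

Punch is under the TCP within about 1 mm. Descend straight down and grip.

Request:
send_rows --moves '[[[0,0,0,0,0,2.5,0.2],[0,0,0,0,0,3,0.2],[0,0,0,0,0,3,0.2],[0,0,0,0,0,2.2,0.2],[0,0,0,0,0,1,0.2]]]'

```text
time_s: 3.95
position: [0.5297, 0.1936, 0.0763]
tcp_rot: [[-0.081, 0.997, -0.003], [0.997, 0.081, -0.0], [-0.0, -0.003, -1.0]]
force: [-0.6, -0.4, -0.5]
opening: 0.6
```

Request:
send_rows --moves '[[[0,0,0,0,0,0,0.2],[0,0,0,0,0,0,-1],[0,0,0,0,0,0,-1],[0,0,0,0,0,0,-1],[0,0,0,0,0,0,-1]]]'

```text
time_s: 4.45
position: [0.5312, 0.1939, 0.079]
tcp_rot: [[-0.081, 0.997, 0.002], [0.997, 0.081, 0.0], [0.0, 0.002, -1.0]]
force: [-0.0, -0.0, 0.2]
opening: 0.321
```

Request:
send_rows --moves '[[[0,0,0,0,0,0,-1],[0,0,0,0,0,0,-1],[0,0,0,0,0,0,-1],[0,0,0,0,0,0,-1],[0,0,0,0,0,0,-1]]]'

```text
time_s: 4.95
position: [0.5307, 0.1939, 0.0784]
tcp_rot: [[-0.081, 0.997, 0.0], [0.997, 0.081, 0.0], [-0.0, 0.0, -1.0]]
force: [-1.1, -0.8, 5.1]
opening: 0.178
```

```bash
python3 - <<'E'
from h import *
s=readout.read_state();print(s["position"],s["tcp_rot"].round(4).tolist(),s["joint_positions"].round(2),s["opening"]*87,s["force"],s["moment"])
np.savez("grasp.npz",p=s["position"],R=s["tcp_rot"])
E
```

```text
[0.53071529 0.19386252 0.07835725] [[-0.0811, 0.9967, 0.0001], [0.9967, 0.0811, 0.0], [-0.0, 0.0001, -1.0]] [ 8.74 37.41 97.52 -0.   45.06  4.09] 15.478407477502751 [-1.09319421 -0.84876856  5.11250151] [-0.12341688  0.25776791 -0.03512306]
```

```bash
cat >> h.py <<'E'
def Rt(yaw,sp=0,tilt=35):
    "tool pointing down the bore; y axis in the x-z plane, then spun sp deg about the tool axis"
    a,t=np.radians([yaw,tilt]);h=np.array([np.cos(a),np.sin(a),0]);k=np.array([0,0,1.])
    z=np.sin(t)*h-np.cos(t)*k;y=np.cos(t)*h+np.sin(t)*k
    return np.c_[np.cross(y,z),y,z]@Ro.from_euler("z",sp,degrees=True).as_matrix()
E
python3 - <<'E'
from h import *
g=np.load("grasp.npz");B=np.array([.6231,-.1872,.12]);R=Rt(7.4);u=R[:,2]
p=B-.06*u-.0664*u;print(p)
plan(p,R,15,(g["p"]+[0,0,.12],g["R"]))
E
```

```text
[ 0.55120378 -0.19653769  0.22354082]
[-2.33, 0.06, -0.18, -2.61, -0.07, -0.17]
[-2.33, 0.06, -0.18, -2.6, -0.08, -0.17]
[-2.33, 0.06, -0.18, -2.6, -0.08, -0.18]
[-2.33, 0.06, -0.18, -2.6, -0.08, -0.18]
[-2.33, 0.06, -0.18, -2.6, -0.08, -0.19]
[-2.33, 0.06, -0.18, -2.6, -0.08, -0.2]
[-2.33, 0.06, -0.18, -2.6, -0.08, -0.2]
[-2.33, 0.06, -0.18, -2.6, -0.08, -0.21]
[-2.33, 0.06, -0.18, -2.6, -0.08, -0.21]
[-2.33, 0.06, -0.18, -2.6, -0.08, -0.22]
[-2.33, 0.06, -0.18, -2.6, -0.08, -0.22]
[-2.33, 0.06, -0.18, -2.6, -0.07, -0.23]
[-2.33, 0.06, -0.18, -2.6, -0.07, -0.24]
[-2.33, 0.06, -0.18, -2.6, -0.07, -0.24]
[-2.33, 0.06, -0.18, -2.6, -0.07, -0.25]
to [ 0.5512 -0.1965  0.2235]
```

Request:
send_rows --moves '[[[0,0,0,0,0,-1,-1],[0,0,0,0,0,-2,-1],[0,0,0,0,0,-3,-1],[0,0,0,0,0,-3,-1],[0,0,0,0,0,-3,-1]]]'

```text
time_s: 5.45
position: [0.5303, 0.1937, 0.1991]
tcp_rot: [[-0.081, 0.997, -0.001], [0.997, 0.081, -0.0], [-0.0, -0.001, -1.0]]
force: [0.0, 0.5, -1.9]
opening: 0.177
```

Request:
send_rows --moves '[[[-1,0,0,0,0,-2.5,-1],[-2.5,0,-0.2,-2.5,0,-1,-1],[-2.5,0,-0.2,-2.9,-0.1,-0.2,-1],[-2.5,0,-0.2,-2.9,-0.1,-0.2,-1],[-2.5,0,-0.2,-2.9,-0.1,-0.2,-1]]]'

```text
time_s: 5.95
position: [0.5362, 0.0811, 0.2391]
tcp_rot: [[-0.096, 0.977, 0.192], [0.995, 0.094, 0.017], [-0.002, 0.192, -0.981]]
force: [0.2, -0.0, -1.4]
opening: 0.175
```

Request:
send_rows --moves '[[[-2.5,0,-0.2,-2.9,-0.1,-0.2,-1],[-2.5,0,-0.2,-2.9,-0.1,-0.2,-1],[-2.5,0,-0.2,-2.9,-0.1,-0.2,-1],[-2.5,0,-0.2,-2.9,-0.1,-0.2,-1],[-2.5,0,-0.2,-2.9,-0.1,-0.2,-1]]]'

```text
time_s: 6.45
position: [0.5434, -0.064, 0.2477]
tcp_rot: [[-0.112, 0.91, 0.398], [0.994, 0.105, 0.038], [-0.007, 0.4, -0.916]]
force: [1.0, 0.2, -1.2]
opening: 0.18
```

Request:
send_rows --moves '[[[-2.5,0,-0.2,-2.9,-0.1,-0.2,-1],[-2.5,0,-0.2,-2.6,-0.1,-0.2,-1],[-2.5,0,-0.2,-2.0,-0.1,-0.2,-1],[-2.5,0,-0.2,-1.0,-0.1,-0.2,-1],[0,0,0,0,0,0,-1]]]'

```text
time_s: 6.95
position: [0.5453, -0.1497, 0.2528]
tcp_rot: [[-0.12, 0.828, 0.548], [0.993, 0.107, 0.056], [-0.012, 0.551, -0.835]]
force: [-0.6, 0.1, -1.3]
opening: 0.176
```

```bash
python3 - <<'E'
from h import *
B=np.array([.6231,-.1872,.12]);R=Rt(7.4);u=R[:,2]
print(delta(B-.1264*u,R)[:2])
m=camera_model("wrist");im=capture("wrist");s=readout.read_state()
np.savez("w3.npz",K=m["camera_matrix"],pose=m["pose"])
cv2.imwrite("pics/w3.png",im);print(s["time_s"],s["position"],s["joint_positions"].round(1),s["force"])
tip=s["position"]+.0664*s["tcp_rot"][:,2]
print("tip",tip,proj("wrist",tip,m),"bore",proj("wrist",B,m))
cv2.imwrite("pics/w3c.png",cv2.resize(im[120:400,130:430],(800,747))[:600])
t=capture("top");cv2.imwrite("pics/top3.png",t)
for c in("wrist","top"):
  for n in("bore_top","hinge","punch_tip"):print(c,n,[(d["location"],d["p"]) for d in spot_in(c,n)[:2]])
E
```

```text
(array([-1.58,  0.85, -0.02]), array([-4.682, -1.628,  2.504]))
7.0 [ 0.54553983 -0.14874091  0.25297998] [-39.3  15.9 112.3  43.2  34.9 -78.9] [-0.0139294  -0.02671477 -1.76047632]
tip [ 0.58189184 -0.14494436  0.19754464] [274.40432664 222.1513106 ] bore [262.21729057 237.13275186]
wrist bore_top [([0.6222, -0.1564, 0.0093], 0.69)]
wrist hinge [([0.6237, -0.1546, 0.012], 0.64)]
wrist punch_tip [([0.5288, -0.142, 0.2764], 0.97)]
top bore_top [([0.6535, -0.1616, 0.0206], 0.71)]
top hinge [([0.6545, -0.1582, 0.0224], 0.9), ([0.4059, -0.3636, 0.0457], 0.23)]
top punch_tip [([0.6092, 0.1809, 0.1053], 0.56), ([0.4202, 0.2115, 0.114], 0.41)]
```

View pics/w3.png

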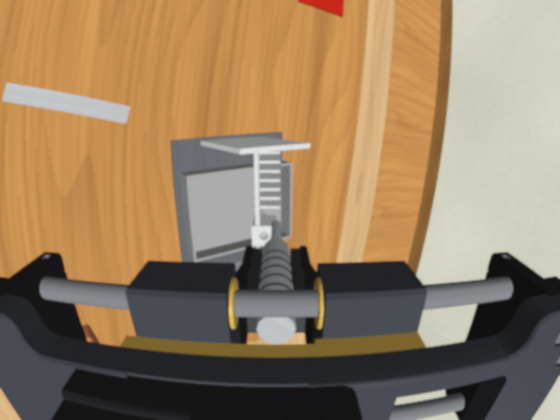

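The bore mouth at (263,237) and the nose tip at (275,222) both match predictions within 1 px. I'll approach until the tip is about 25 mm short of the mouth.

```bash
python3 - <<'E'
from h import *
B=np.array([.6235,-.1875,.12]);R=Rt(7.4);u=R[:,2]
s=readout.read_state();print(s["position"])
p1=B-.1264*u;plan(p1,R,5);plan(B-.0884*u,R,5,(p1,R))
E
```

```text
[ 0.54668186 -0.1474676   0.25357989]
[-0.3, 0.15, 0.05, -0.98, -0.36, 0.5]
[-0.3, 0.15, 0.05, -0.99, -0.36, 0.49]
[-0.3, 0.15, 0.05, -0.99, -0.36, 0.49]
[-0.3, 0.15, 0.05, -0.99, -0.37, 0.48]
[-0.3, 0.15, 0.05, -0.99, -0.37, 0.48]
to [ 0.5516 -0.1968  0.2235]
[0.0, 0.0, 0.0, -0.0, -0.0, 0.76]
[0.0, 0.0, 0.0, -0.0, -0.0, 0.76]
[0.0, 0.0, 0.0, -0.0, -0.0, 0.76]
[0.0, 0.0, 0.0, -0.0, -0.0, 0.76]
[0.0, 0.0, 0.0, -0.0, -0.0, 0.76]
to [ 0.5732 -0.194   0.1924]
```

Request:
send_rows --moves '[[[-0.3,0.15,0.05,-1,-0.35,0.5,-1],[-0.3,0.15,0.05,-1,-0.35,0.5,-1],[-0.3,0.15,0.05,-1,-0.35,0.5,-1],[-0.3,0.15,0.05,-1,-0.35,0.5,-1],[-0.3,0.15,0.05,-1,-0.35,0.5,-1]]]'

```text
time_s: 7.85
position: [0.5526, -0.1982, 0.2232]
tcp_rot: [[-0.128, 0.812, 0.569], [0.992, 0.105, 0.073], [-0.0, 0.574, -0.819]]
force: [0.0, 0.3, -1.1]
opening: 0.175
```

Request:
send_rows --moves '[[[0,0,0,0,0,0.7,-1],[0,0,0,0,0,0.7,-1],[0,0,0,0,0,0.6,-1],[0,0,0,0,0,0,-1],[0,0,0,0,0,0,-1]]]'

```text
time_s: 8.35
position: [0.5637, -0.196, 0.2068]
tcp_rot: [[-0.128, 0.813, 0.568], [0.992, 0.105, 0.074], [0.0, 0.573, -0.819]]
force: [-0.8, 0.1, -1.9]
opening: 0.171
```

```bash
cat > look.py <<'E'
from h import *
import sys
n=sys.argv[1]
B=np.array([.6235,-.1875,.12]);R=Rt(7.4);u=R[:,2]
m=camera_model("wrist");im=capture("wrist");s=readout.read_state()
np.savez(n+".npz",K=m["camera_matrix"],pose=m["pose"])
tip=s["position"]+.0664*s["tcp_rot"][:,2]
print(s["time_s"],s["position"],s["force"],"tip in chassis-tool axes rel bore, mm",(R.T@(tip-B)*1000).round(2),delta(B,R)[0])
print("tip",proj("wrist",tip,m),"bore",proj("wrist",B,m),"ex,ey px per mm",[(proj("wrist",B+R[:,i]*.01,m)-proj("wrist",B,m))/10 for i in(0,1,2)])
c=[int(v) for v in sys.argv[2:4]]
cv2.imwrite(f"pics/{n}.png",cv2.resize(im[c[1]-40:c[1]+40,c[0]-50:c[0]+50],(800,640),interpolation=cv2.INTER_CUBIC)[20:620])
E
python3 look.py w4 268 235
```

```text
8.4 [ 0.56368914 -0.19620352  0.20701115] [ 0.02356177 -0.06534217 -0.96989638] tip in chassis-tool axes rel bore, mm [ -0.95   0.39 -39.54] [-0.01  0.02 -0.03]
tip [274.14810976 223.83600599] bore [273.94911284 207.45345978] ex,ey px per mm [array([-0.00361175, -1.12689896]), array([ 1.16392981, -0.00133892]), array([ 0.00700758, -0.32089088])]
```

View pics/w4.png

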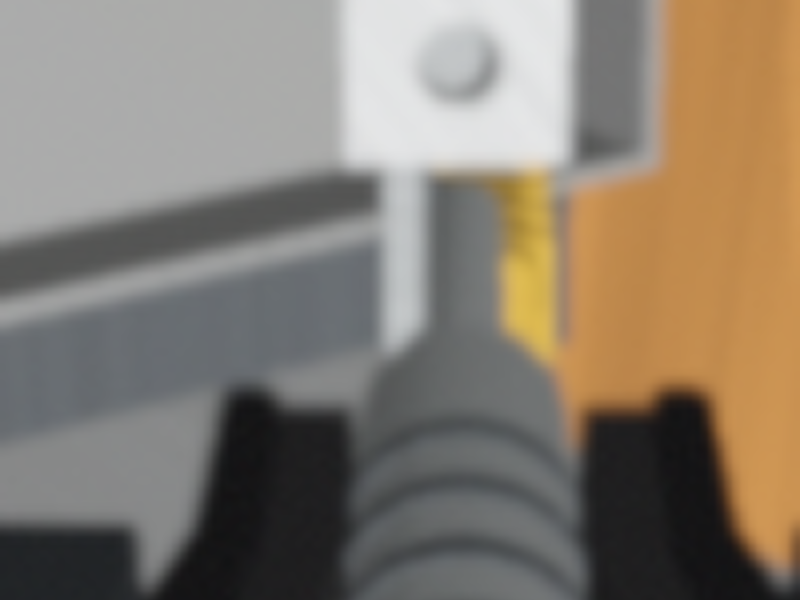

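The bore mouth is at crop (458,62) and the nose axis at x≈465 (crop), ending at y≈178. Relative correction: about +3.2 mm in tool x and -1 mm in tool y. I'll apply it, go to about 10 mm from the mouth, and look again.

Request:
send_rows --moves '[[[0,0,0,0.1,-0.05,0.8,-1],[0,0,0,0.1,-0.05,0.8,-1],[0,0,0,0.1,0,0.8,-1],[0,0,0,0,0,0.4,-1],[0,0,0,0,0,0,-1]]]'

```text
time_s: 8.9
position: [0.5784, -0.1915, 0.1825]
tcp_rot: [[-0.128, 0.813, 0.568], [0.992, 0.104, 0.074], [0.001, 0.573, -0.82]]
force: [0.2, 0.4, -2.1]
opening: 0.174
```

```bash
python3 look.py w5 275 218; python3 - <<'E'
import cv2
im=cv2.imread("pics/w5.png")
E
```

```text
8.95 [ 0.5783797  -0.19163064  0.18285361] [-0.53846726 -0.28603564 -1.07667167] tip in chassis-tool axes rel bore, mm [  1.7   -1.09 -11.06] [-0.05  0.01 -0.08]
tip [274.25410722 223.8603231 ] bore [275.74950485 221.1891905 ] ex,ey px per mm [array([-0.00323353, -1.23146935]), array([ 1.28577614, -0.00293082]), array([ 0.00198772, -0.40301746])]
```

View pics/w5.png

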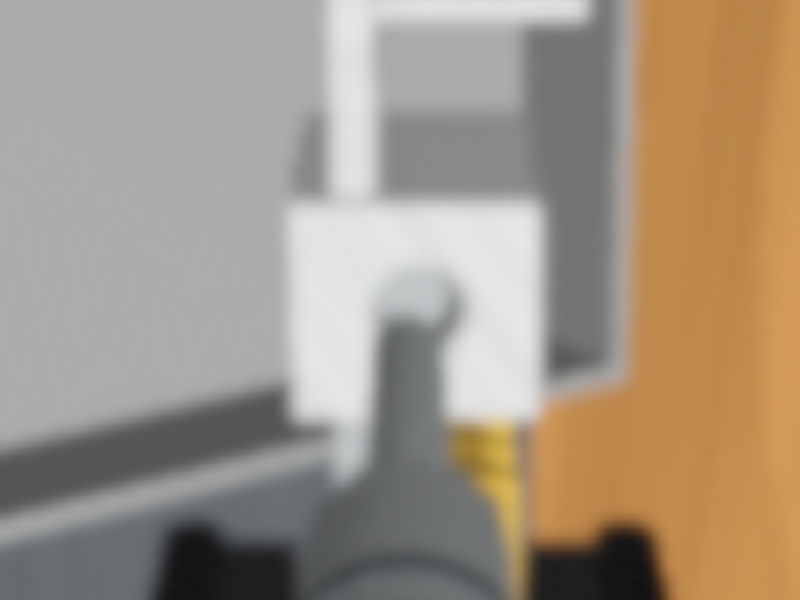

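Bore centre at crop ≈(419,308), nose tip at ≈(413,320), nearly aligned. I'll correct by +0.7 mm x and +0.5 mm y, advance about 8 mm and look again.

Request:
send_rows --moves '[[[0,0,0,0.07,0.05,0.2,-1],[0,0,0,0,0,0.3,-1],[0,0,0,0,0,0.3,-1],[0,0,0,0,0,0,-1],[0,0,0,0,0,0,-1]]]'

```text
time_s: 9.45
position: [0.5832, -0.1905, 0.1771]
tcp_rot: [[-0.127, 0.813, 0.569], [0.992, 0.104, 0.073], [0.0, 0.573, -0.819]]
force: [-0.4, -0.4, -1.9]
opening: 0.175
```

```bash
python3 look.py w6 275 218
```

```text
9.5 [ 0.58318349 -0.19054334  0.17713646] [-0.35092496  0.90206185 -0.70781519] tip in chassis-tool axes rel bore, mm [ 2.11 -0.31 -3.56] [-0.01  0.05 -0.07]
tip [274.0479254  223.59262118] bore [274.50088129 224.65805325] ex,ey px per mm [array([-0.00456905, -1.26090273]), array([ 1.32116049, -0.00308345]), array([ 0.00559431, -0.4277006 ])]
```

View pics/w6.png

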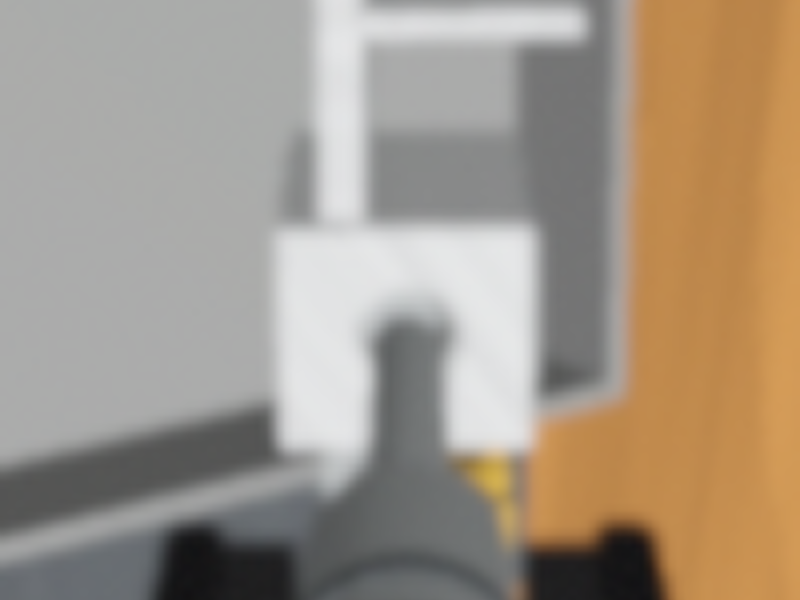

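Aligned: bore centre (409,340), nose centred at x≈409, with the tip at the rim after projecting the remaining 3.6 mm. Insert slowly.

Request:
send_rows --moves '[[[0,0,0,0,0,0.15,-1],[0,0,0,0,0,0.15,-1],[0,0,0,0,0,0.15,-1],[0,0,0,0,0,0.05,-1],[0,0,0,0,0,0,-1]]]'

```text
time_s: 10.0
position: [0.586, -0.1901, 0.1729]
tcp_rot: [[-0.127, 0.813, 0.569], [0.992, 0.104, 0.073], [0.0, 0.573, -0.819]]
force: [0.5, -0.3, -1.2]
opening: 0.173
```

```bash
cat > st.py <<'E'
from h import *
B=np.array([.6235,-.1875,.12]);R=Rt(7.4);s=readout.read_state()
tip=s["position"]+.0664*s["tcp_rot"][:,2]
print(s["time_s"],"tip",(R.T@(tip-B)*1000).round(2),"F tool",(R.T@s["force"]).round(2),"M",(R.T@s["moment"]).round(2),s["opening"])
E
python3 st.py
```

```text
10.0 tip [ 2.21 -0.38  1.57] F tool [-0.35 -0.31  1.19] M [ 0.54 -0.07 -0.06] 0.17254681582689865
```

No resistance with the tip past the mouth. Continue.

Request:
send_rows --moves '[[[0,0,0,0,0,0.15,-1],[0,0,0,0,0,0.1,-1],[0,0,0,0,0,0.1,-1],[0,0,0,0,0,0.1,-1],[0,0,0,0,0,0,-1]]]'

```text
time_s: 10.5
position: [0.5886, -0.1899, 0.1696]
tcp_rot: [[-0.127, 0.812, 0.569], [0.992, 0.104, 0.073], [-0.0, 0.574, -0.819]]
force: [-1.2, 0.0, -0.1]
opening: 0.176
```

```bash
python3 st.py
```

```text
10.5 tip [ 2.08 -0.2   5.75] F tool [ 0.19 -1.04 -0.66] M [ 0.59 -0.05 -0.06] 0.1760770234243225
```

Request:
send_rows --moves '[[[0,0,0,0,0,0.1,-1],[0,0,0,0,0,0.1,-1],[0,0,0,0,0,0.1,-1],[0,0,0,0,0,0.1,-1],[0,0,0,0,0,0.1,-1]]]'

```text
time_s: 11.0
position: [0.5912, -0.1896, 0.1658]
tcp_rot: [[-0.127, 0.812, 0.569], [0.992, 0.104, 0.072], [-0.001, 0.574, -0.819]]
force: [-4.8, -0.3, 5.4]
opening: 0.178
```

```bash
python3 st.py
```

```text
11.0 tip [ 2.02 -0.23 10.38] F tool [ 0.37 -0.82 -7.23] M [ 0.63  0.06 -0.06] 0.17760850333656023
```

Request:
send_rows --moves '[[[0,0,0,0,0,0.15,-1],[0,0,0,0,0,0.15,-1],[0,0,0,0,0,0.15,-1],[0,0,0,0,0,0.15,-1],[0,0,0,0,0,0.1,-1]]]'

```text
time_s: 11.5
position: [0.5952, -0.189, 0.1599]
tcp_rot: [[-0.127, 0.812, 0.569], [0.992, 0.104, 0.073], [-0.0, 0.574, -0.819]]
force: [-6.3, -0.1, 6.7]
opening: 0.177
```

```bash
python3 st.py
```

```text
11.5 tip [ 2.09 -0.27 17.45] F tool [ 0.67 -1.24 -9.09] M [ 0.69  0.06 -0.05] 0.17670894417141814
```

Request:
send_rows --moves '[[[0,0,0,0,0,0.15,-1],[0,0,0,0,0,0.15,-1],[0,0,0,0,0,0.15,-1],[0,0,0,0,0,0.15,-1],[0,0,0,0,0,0.1,-1]]]'

```text
time_s: 12.0
position: [0.5989, -0.1884, 0.1541]
tcp_rot: [[-0.127, 0.813, 0.569], [0.992, 0.104, 0.073], [-0.0, 0.573, -0.819]]
force: [-6.9, -0.0, 4.8]
opening: 0.177
```

```bash
python3 st.py
```

```text
12.0 tip [ 2.18 -0.53 24.36] F tool [ 0.85 -2.85 -7.86] M [ 0.93  0.07 -0.01] 0.17726692293593566
```

Request:
send_rows --moves '[[[0,0,0,0,0,0.15,-1],[0,0,0,0,0,0.15,-1],[0,0,0,0,0,0.1,-1],[0,0,0,0,0,0.1,-1],[0,0,0,0,0,0,-1]]]'

```text
time_s: 12.5
position: [0.6018, -0.188, 0.1489]
tcp_rot: [[-0.127, 0.813, 0.568], [0.992, 0.104, 0.073], [0.0, 0.572, -0.82]]
force: [-3.4, -1.1, -2.9]
opening: 0.175
```

```bash
python3 st.py; python3 - <<'E'
from h import *
for c in("scene","top"):
    im=capture(c);cv2.imwrite(f"pics/{c}9.png",im)
    print(c,[(np.round(d["location"],3),d["p"]) for d in spot_in(c,"pin")[:3]])
s=cv2.imread("pics/scene9.png");t=cv2.imread("pics/top9.png")
R=lambda im,x,y,w,h:cv2.resize(im[y:y+h,x:x+w],(400,300),interpolation=cv2.INTER_CUBIC)
cv2.imwrite("pics/c9.png",np.hstack([R(s,165,165,108,81),R(t,300,150,108,81)]))
E
```

```text
12.5 tip [ 2.31 -1.23 30.33] F tool [-0.65 -4.59  0.35] M [ 1.44 -0.22 -0.06] 0.17513554272598914
scene []
top []
```

View pics/c9.png

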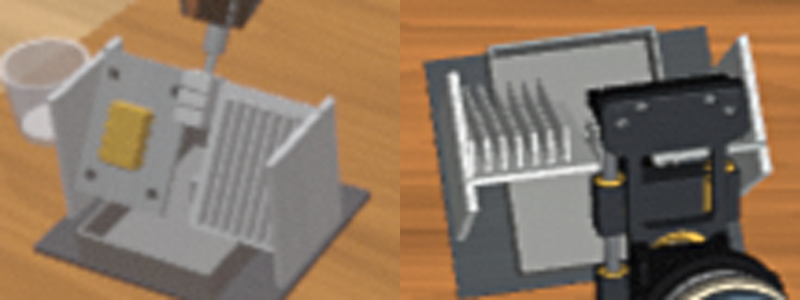

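Axial force went from 8 N to zero at 30 mm depth, past the ball, so the pin should have dropped. Picture c9 shows the punch still in the block at crop (215,60) but not the pin. Withdraw along the axis and look.

Request:
send_rows --moves '[[[0,0,0,0,0,-0.5,-1],[0,0,0,0,0,-1,-1],[0,0,0,0,0,-1,-1],[0,0,0,0,0,-1.5,-1],[0,0,0,0,0,-1.5,-1]]]'

```text
time_s: 13.2
position: [0.5711, -0.1922, 0.1969]
tcp_rot: [[-0.127, 0.811, 0.571], [0.992, 0.104, 0.073], [-0.001, 0.575, -0.818]]
force: [0.6, 0.1, -1.3]
opening: 0.178
```

Request:
send_rows --moves '[[[0,0,0,0,0,-1.5,-1],[0,0,0,0,0,-1,-1],[0,0,0,0,0,0,-1],[0,0,0,0,0,0,-1],[0,0,0,0,0,0,-1]]]'

```text
time_s: 13.7
position: [0.5569, -0.1938, 0.2151]
tcp_rot: [[-0.127, 0.813, 0.569], [0.992, 0.104, 0.073], [0.0, 0.573, -0.819]]
force: [0.2, 0.7, -1.6]
opening: 0.177
```

```bash
python3 st.py; python3 look.py w10 268 215; python3 - <<'E'
from h import *
for c in("wrist","scene","top"):
    im=capture(c);cv2.imwrite(f"pics/{c}10.png",im)
    for n in("pin","pin_tail"):print(c,[(np.round(d["location"],3),d["p"]) for d in spot_in(c,n)[:3]])
s=cv2.imread("pics/scene10.png");t=cv2.imread("pics/top10.png");w=cv2.imread("pics/wrist10.png")
R=lambda im,x,y,w,h:cv2.resize(im[y:y+h,x:x+w],(400,300),interpolation=cv2.INTER_CUBIC)
k=cv2.imread("pics/w10.png")
cv2.imwrite("pics/c10.png",np.vstack([np.hstack([R(s,165,165,108,81),R(t,300,150,108,81)]),np.hstack([R(w,170,100,160,120),cv2.resize(k,(400,300))])]))
E
```

```text
13.7 tip [  2.33  -0.26 -49.87] F tool [ 0.63 -0.64  1.47] M [ 0.53 -0.08 -0.07] 0.17703910832248856
13.75 [ 0.55681706 -0.19370246  0.21480965] [-0.44134759  0.72157408 -1.63786081] tip in chassis-tool axes rel bore, mm [  2.43  -0.48 -49.65] [-0.03  0.01 -0.09]
tip [273.73420569 223.25853274] bore [274.6517889  207.35943403] ex,ey px per mm [array([-0.003681  , -1.08402893]), array([ 1.12006939, -0.00218516]), array([ 0.00425444, -0.30939728])]
wrist [(array([ 0.647, -0.185,  0.032]), 0.65)]
wrist [(array([ 0.647, -0.182,  0.029]), 0.56)]
scene [(array([ 0.43 , -0.054,  0.006]), 0.43)]
scene [(array([ 0.428, -0.349,  0.038]), 0.57)]
top [(array([ 0.42 , -0.059,  0.001]), 0.55), (array([0.757, 0.157, 0.007]), 0.37), (array([ 0.62 , -0.365,  0.034]), 0.18)]
top []
```

View pics/c10.png

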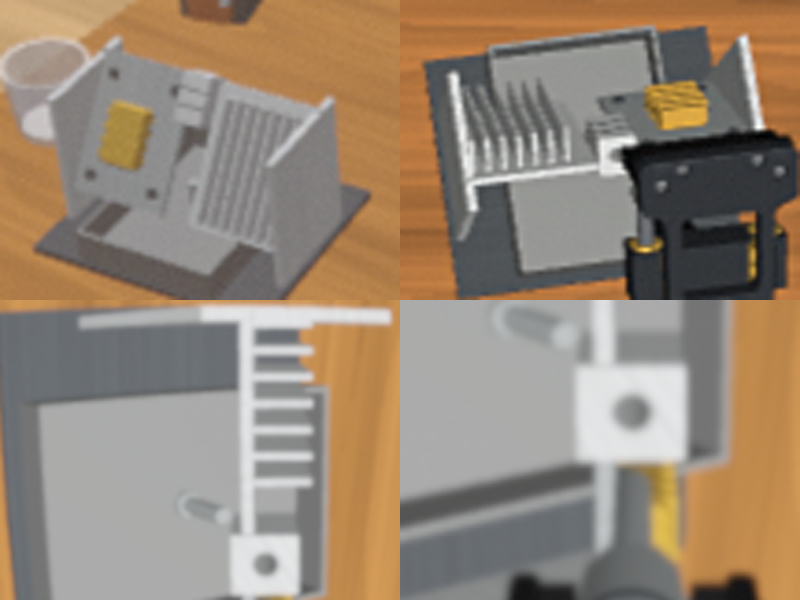

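The pin lies in the tray (lower-left crop at (205,510)) and the bore is empty and dark at (265,563). The punch looks unshifted in the grip. Now I'll take it back to its hole.

```bash
python3 - <<'E'
from h import *
g=np.load("grasp.npz");s=readout.read_state();R0=s["tcp_rot"];p0=s["position"]+[0,0,.035]
print(R0.T@[0,0,3.5],s["position"])
plan(g["p"]+[0,0,.17],g["R"],15,(p0,R0))
E
```

```text
[ 6.72642749e-04  2.00650709e+00 -2.86773933e+00] [ 0.55675968 -0.19384804  0.21510099]
[2.33, -0.05, 0.17, 2.59, 0.12, 0.1]
[2.33, -0.05, 0.17, 2.59, 0.12, 0.09]
[2.33, -0.05, 0.17, 2.59, 0.11, 0.09]
[2.33, -0.05, 0.17, 2.59, 0.11, 0.08]
[2.33, -0.05, 0.17, 2.59, 0.1, 0.07]
[2.33, -0.05, 0.17, 2.59, 0.1, 0.06]
[2.33, -0.05, 0.17, 2.59, 0.09, 0.06]
[2.33, -0.05, 0.17, 2.59, 0.09, 0.05]
[2.33, -0.05, 0.17, 2.59, 0.08, 0.05]
[2.33, -0.05, 0.17, 2.59, 0.08, 0.04]
[2.33, -0.05, 0.17, 2.59, 0.07, 0.04]
[2.33, -0.05, 0.17, 2.59, 0.06, 0.03]
[2.33, -0.05, 0.17, 2.59, 0.06, 0.02]
[2.33, -0.05, 0.17, 2.59, 0.05, 0.02]
[2.33, -0.05, 0.17, 2.59, 0.04, 0.02]
to [0.5307 0.1939 0.2484]
```

Request:
send_rows --moves '[[[0,0,0,0,1,-1.4,-1],[0,0,0,1,1,-1.4,-1],[2.3,0,0.2,2.6,0.1,0.1,-1],[2.3,-0.1,0.2,2.6,0.1,0.1,-1],[2.3,0,0.2,2.6,0.1,0.1,-1]]]'

```text
time_s: 14.7
position: [0.5498, -0.1053, 0.249]
tcp_rot: [[-0.116, 0.877, 0.466], [0.993, 0.101, 0.058], [0.004, 0.469, -0.883]]
force: [-0.0, 0.5, -2.2]
opening: 0.176
```

Request:
send_rows --moves '[[[2.3,-0.1,0.2,2.6,0.1,0.1,-1],[2.3,0,0.2,2.6,0.1,0.1,-1],[2.3,-0.1,0.2,2.6,0.1,0.1,-1],[2.3,0,0.2,2.6,0.1,0.1,-1],[2.3,-0.1,0.2,2.6,0.1,0,-1]]]'

```text
time_s: 15.2
position: [0.5416, 0.0251, 0.2478]
tcp_rot: [[-0.099, 0.954, 0.281], [0.995, 0.093, 0.034], [0.006, 0.283, -0.959]]
force: [0.8, 0.2, -1.2]
opening: 0.181
```

Request:
send_rows --moves '[[[2.3,0,0.2,2.6,0.1,0,-1],[2.3,-0.1,0.2,2.6,0.1,0,-1],[2.3,0,0.2,2.6,0.1,0,-1],[2.3,-0.1,0.2,2.6,0.1,0,-1],[2.3,0,0.2,2.6,0,0,-1]]]'

```text
time_s: 15.7
position: [0.5337, 0.155, 0.2496]
tcp_rot: [[-0.082, 0.993, 0.086], [0.997, 0.081, 0.013], [0.006, 0.087, -0.996]]
force: [0.6, 0.2, -1.3]
opening: 0.174
```

```bash
python3 - <<'E'
from h import *
g=np.load("grasp.npz");s=readout.read_state();print(s["position"],s["time_s"])
plan(g["p"]+[0,0,.10],g["R"],5)
E
```

```text
[0.5337104  0.15500853 0.2496126 ] 15.7
[1.0, -0.07, 0.0, 0.77, -0.12, 1.42]
[1.0, -0.07, 0.0, 0.77, -0.1, 1.43]
[1.0, -0.07, 0.0, 0.77, -0.07, 1.43]
[1.0, -0.07, 0.0, 0.78, -0.05, 1.43]
[1.0, -0.07, 0.0, 0.78, -0.02, 1.43]
to [0.5307 0.1939 0.1784]
```

Request:
send_rows --moves '[[[1.5,-0.1,0,1.5,0,0,-1],[1.5,-0.1,0,1.2,0,0.5,-1],[0.5,-0.1,0,0.3,0,1,-1],[0,0,0,0,0,1,-1],[0,0,0,0,0,0,-1]]]'

```text
time_s: 16.2
position: [0.5307, 0.1827, 0.2222]
tcp_rot: [[-0.081, 0.996, 0.022], [0.997, 0.081, 0.002], [-0.0, 0.022, -1.0]]
force: [-0.1, -0.8, -1.5]
opening: 0.174
```

Request:
send_rows --moves '[[[0,0,0,0,0,1,-1],[0,0,0,0,0,1,-1],[0,0,0,0,0,0,-1],[0,0,0,0,0,0,-1],[0,0,0,0,0,0,-1]]]'

```text
time_s: 16.7
position: [0.5333, 0.1837, 0.205]
tcp_rot: [[-0.081, 0.996, 0.028], [0.997, 0.081, 0.003], [0.0, 0.028, -1.0]]
force: [0.6, 0.1, -1.3]
opening: 0.173
```

```bash
python3 - <<'E'
from h import *
g=np.load("grasp.npz");s=readout.read_state();print(s["position"],s["time_s"],s["force"])
print(delta(g["p"]+[0,0,.065],g["R"])[:2])
E
```

```text
[0.53330778 0.18365982 0.20497642] 16.7 [ 0.61985658  0.14927078 -1.2588766 ]
(array([ 1.61, -0.03,  0.01]), array([ 1.035, -0.349,  6.155]))
```

Request:
send_rows --moves '[[[1.6,0,0,0.6,-0.2,0.5,-1],[0,0,0,0.43,-0.1,1,-1],[0,0,0,0,0,1.5,-1],[0,0,0,0,0,1.5,-1],[0,0,0,0,0,0,-1]]]'

```text
time_s: 17.2
position: [0.5273, 0.194, 0.1572]
tcp_rot: [[-0.082, 0.997, -0.006], [0.997, 0.082, -0.0], [0.0, -0.006, -1.0]]
force: [-0.1, -0.6, -1.6]
opening: 0.179
```

Request:
send_rows --moves '[[[0,0,0,0,0,0,-1],[0,0,0,0,0,0,-1],[0,0,0,0,0,0,-1],[0,0,0,0,0,0,-1],[0,0,0,0,0,0,-1]]]'

```text
time_s: 17.7
position: [0.5295, 0.1938, 0.1601]
tcp_rot: [[-0.081, 0.997, 0.0], [0.997, 0.081, 0.001], [0.0, 0.0, -1.0]]
force: [-0.5, 0.3, -0.8]
opening: 0.175
```

```bash
python3 - <<'E'
from h import *
g=np.load("grasp.npz");s=readout.read_state();print(s["position"],s["time_s"],s["force"])
print(delta(g["p"],g["R"])[:2])
m=camera_model("wrist");im=capture("wrist");tip=s["position"]+.0664*s["tcp_rot"][:,2]
t=proj("wrist",tip,m);print(t,proj("wrist",[g["p"][0],g["p"][1],.058],m))
x,y=int(t[0]),int(t[1])-15
cv2.imwrite("pics/w12.png",cv2.resize(im[y-40:y+40,x-50:x+50],(800,640),interpolation=cv2.INTER_CUBIC)[20:620])
E
```

```text
[0.52953454 0.19382661 0.16010868] 17.7 [-0.49959785  0.33459617 -0.8153351 ]
(array([ 0.02, -0.03,  0.02]), array([-0.01 ,  0.114,  8.175]))
[274.15913558 223.2591595 ] [275.70556482 209.49459677]
```

View pics/w12.png

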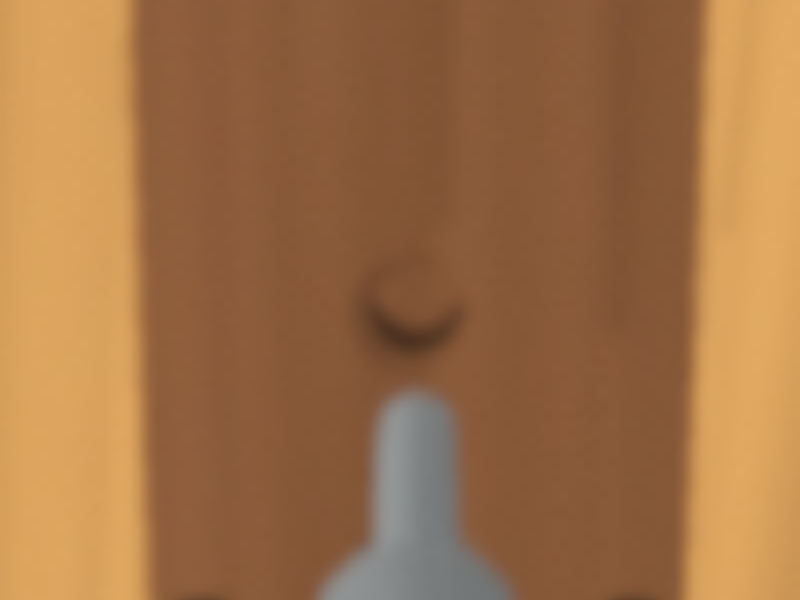

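The hole is at crop (415,303) and the nose at x≈417, aligned within about 1 mm, well inside the chamfer's capture. Descend with a small correction.

Request:
send_rows --moves '[[[0,0,0,0.05,0.04,1,-1],[0,0,0,0,0,1.5,-1],[0,0,0,0,0,0.5,-1],[0,0,0,0,0,0.5,-1],[0,0,0,0,0,0.5,-1]]]'

```text
time_s: 18.25
position: [0.5298, 0.1944, 0.1193]
tcp_rot: [[-0.081, 0.997, -0.0], [0.997, 0.081, 0.0], [0.0, -0.0, -1.0]]
force: [0.2, 0.2, -0.6]
opening: 0.178
```

Request:
send_rows --moves '[[[0,0,0,0,0,0.3,-1],[0,0,0,0,0,0.3,-1],[0,0,0,0,0,0.3,-1],[0,0,0,0,0,0.3,-1],[0,0,0,0,0,0,-1]]]'

```text
time_s: 18.75
position: [0.5294, 0.1943, 0.1073]
tcp_rot: [[-0.082, 0.997, -0.001], [0.997, 0.082, 0.0], [0.0, -0.001, -1.0]]
force: [-0.3, 0.7, -1.6]
opening: 0.177
```

```bash
python3 - <<'E'
from h import *
g=np.load("grasp.npz");s=readout.read_state();print(s["position"],s["time_s"],s["force"],s["moment"])
print(delta(g["p"],g["R"])[:2])
E
```

```text
[0.52936135 0.19430073 0.10731535] 18.75 [-0.28500016  0.68406188 -1.56882021] [-0.10201564  0.02669955 -0.01455142]
(array([-0.07, -0.02,  0.03]), array([-0.056,  0.135,  2.896]))
```

Tip is 17 mm inside the hole with no contact force. Lower to seat.

Request:
send_rows --moves '[[[0,0,0,0,0.05,0.7,-1],[0,0,0,0,0,0.7,-1],[0,0,0,0,0,0.7,-1],[0,0,0,0,0,0.5,-1],[0,0,0,0,0,0,-1]]]'

```text
time_s: 19.25
position: [0.5294, 0.1943, 0.0805]
tcp_rot: [[-0.082, 0.997, -0.003], [0.997, 0.082, 0.0], [0.0, -0.003, -1.0]]
force: [0.3, -0.0, -1.1]
opening: 0.176
```

Request:
send_rows --moves '[[[0,0,0,0,0,0.1,-1],[0,0,0,0,0,0.1,-1],[0,0,0,0,0,0.1,-1],[0,0,0,0,0,0,-1],[0,0,0,0,0,0,-1]]]'

```text
time_s: 19.75
position: [0.5302, 0.1944, 0.0788]
tcp_rot: [[-0.082, 0.997, -0.0], [0.997, 0.082, 0.0], [0.0, -0.0, -1.0]]
force: [-0.7, -0.7, -1.8]
opening: 0.172
```

Request:
send_rows --moves '[[[0,0,0,0,0,0.05,-1],[0,0,0,0,0,0.05,-1],[0,0,0,0,0,0,-1],[0,0,0,0,0,0,-1],[0,0,0,0,0,0,-1]]]'

```text
time_s: 20.25
position: [0.5302, 0.1944, 0.0783]
tcp_rot: [[-0.082, 0.997, 0.0], [0.997, 0.082, 0.0], [0.0, 0.0, -1.0]]
force: [-2.6, -0.0, 6.5]
opening: 0.175
```

Seated: about 8 N upward at the same height as at the grasp. Open slowly to 52 mm and withdraw straight up.

Request:
send_rows --moves '[[[0,0,0,0,0,0,-0.5],[0,0,0,0,0,0,-0.3],[0,0,0,0,0,0,0],[0,0,0,0,0,0,0.2],[0,0,0,0,0,0,0.2]]]'

```text
time_s: 20.75
position: [0.5301, 0.1944, 0.0775]
tcp_rot: [[-0.082, 0.997, -0.001], [0.997, 0.082, 0.0], [0.0, -0.001, -1.0]]
force: [-0.1, -0.4, 0.9]
opening: 0.528
```

Request:
send_rows --moves '[[[0,0,0,0,0,0,0.2],[0,0,0,0,0,0,0.2],[0,0,0,0,0,-1,0.2],[0,0,0,0,0,-2,0.2],[0,0,0,0,0,-3,0.2]]]'

```text
time_s: 21.25
position: [0.529, 0.1941, 0.1375]
tcp_rot: [[-0.081, 0.997, -0.004], [0.997, 0.081, -0.0], [0.0, -0.004, -1.0]]
force: [-0.5, -0.3, 0.2]
opening: 0.597
```

Request:
send_rows --moves '[[[0,0,0,0,0,-3,0.2],[0,0,0,0,0,-3,0.2],[0,0,0,0,0,-2,0.2],[0,0,0,0,0,0,0.2],[0,0,0,0,0,0,0.2]]]'

```text
time_s: 21.75
position: [0.53, 0.1943, 0.2181]
tcp_rot: [[-0.082, 0.997, 0.0], [0.997, 0.082, 0.0], [0.0, 0.0, -1.0]]
force: [-0.7, -0.3, 0.6]
opening: 0.595
```

```bash
python3 - <<'E'
from h import *
m=camera_model("wrist");w=capture("wrist");s=readout.read_state();print(s["position"],s["opening"],s["time_s"])
print(proj("wrist",[.5307,.1939,.138],m),proj("wrist",[.5307,.1939,.058],m))
sc=capture("scene");t=capture("top");a=cv2.imread("pics/scene0.png")
R=lambda im,x,y,w,h:cv2.resize(im[y:y+h,x:x+w],(400,300),interpolation=cv2.INTER_CUBIC)
cv2.imwrite("pics/fin.png",np.vstack([np.hstack([R(a,320,185,100,75),R(sc,320,185,100,75)]),np.hstack([R(w,220,150,120,90),cv2.resize(sc,(400,300))])]))
E
```

```text
[0.52936401 0.19420849 0.21710314] 0.5993516111118837 21.8
[275.05479306 218.14255581] [275.22721323 193.44735189]
```

View pics/fin.png

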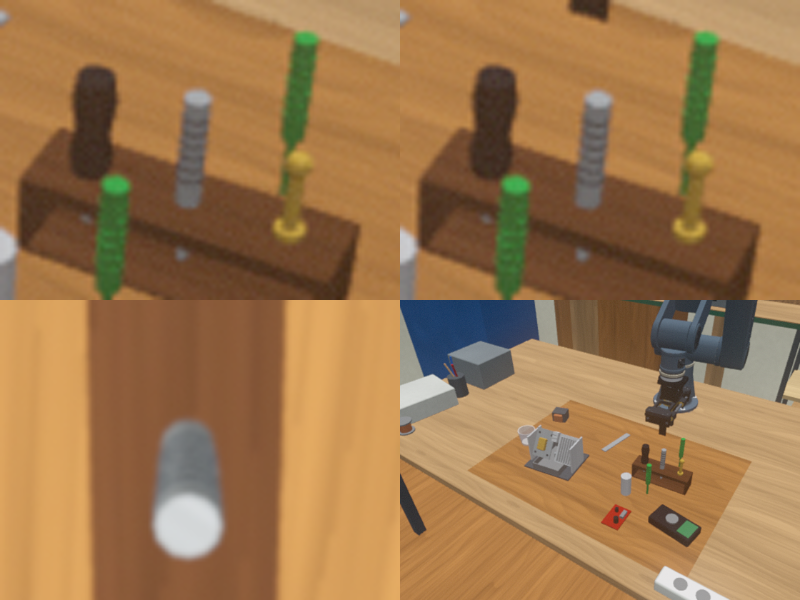

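The punch stands upright in its hole just as in the first picture: end at (198,97) in both crops. Everything else is in place and the gripper is clear. Hand in.

```bash
python3 -c "
from rig import bot;print(bot.hand_in())"
```

```text
the job is handed in; nothing more can be done
None
```

I pushed the pin out of the hinge into the tray, put the punch back in its hole, and handed the job in at about 22 s of the 51 s allowed.

- **Punch choice:** I took the steel-grey, ringed punch from the stand's middle hole. The two green look-alikes were left alone.
- **Pushing the pin:** I pushed from the upper end to a depth of about 30 mm. Axial force was about 8–10 N, then fell to zero. The largest sideways force I read was 4.6 N, well under the 40 N limit. The wrist picture then showed the bore empty and the pin lying in the tray.
- **Returning the punch:** It seated at the same height as when I picked it up (TCP 78.3 mm against 78.4 mm), with about 8 N contact. The before-and-after scene crops show it upright in the same place and nothing near it moved.

**Open points:**
- The scene and top cameras could not see the pin, so its place in the tray rests on the wrist view alone, taken right after I withdrew the punch.
- The wrist image and the calibration disagreed by 1–2 mm in places. I aligned the nose to the bore and the hole by their relative positions in the image.
- Handing in reports no verdict.

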